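# Release a carved doll's arm from the rocking hold-down and tray it

## Robot

A 6-joint arm with a two-finger parallel gripper is mounted at the origin on the work surface. World frame = base frame: x ahead of the robot, y to its left, z up, the work surface at z = 0. Lengths are in m, angles in rad, forces in N, time in s.
With the tool pointing down it reaches from about 0.375 to 0.825 m from the base axis. Payload 5.5 kg.
Tool frame: the origin (TCP) lies midway between the tips of the shut fingers; the grasp point (between the pads) lies 19 mm behind it; z points along the fingers, y is the line along which they close (so a half turn about z gives the same grasp; the last joint's range is limited). The gripper opens to 85 mm and grips with 20 to 120 N. Pads are 22 mm wide; open, the fingers measure 114 mm over their backs; the gripper's body (76 mm by 85 mm) begins 54 mm behind the grasp point. The pads swing forward as they close: fully open they stand 13 mm farther back than shut.
Start: joints at [1.235, 0.314, -0.047, 1.21, 0, 1.571], TCP at [0.198, 0.566, 0.193] pointing down, gripper open.
Joint ranges: [-2.67, 2.67], [-0.69, 1.73], [-1.03, 1.25], [-2.08, 2.16], [-1.42, 1.45], [-3.14, 3.14]. Speed limits (rad/s): [2.39, 2.39, 3.01, 3.14, 3.14, 3.14].

## Interface

Orientations are given as a rotation vector (axis times angle).
In Python, from cell import state, snapshot, close_job gives the robot as it stands.
- The arm moves only by the tool send_rows, never from a script. Its argument "series" is a list of rows, each a list of 6 numbers: the shift along the tool's x, y, z in mm, then the turn, a rotation vector about the tool's x, y, z in degrees. A call has 1 to 20 rows; each row shifts and turns the commanded pose from where the row before left it, along the tool's axes as they then stand; what a row does not reach is not made up. A row lasts 1/10 s, in which the tool goes at most 50 mm and 8.59 degrees, less where a joint would pass 70% of its speed; a pose out of reach is approached as far as the arm can. A call with a gripper value outside its range is refused whole. "hand" is the opening, from 0 (shut) to 1 (fully open), set as the call begins (left out, the last holds). The fingers move at their own pace and stop on an object; the grip force is fixed at half the most. Time passes only in rows, so rows that do not move let the fingers close. It gives the time, the measured TCP pose, the force, the opening and the grip force at its end, in the units of the state.
- state(): the state, without advancing time (a new reading comes with each control period).
- snapshot(name): name is "scene" or "top" or "wrist"; returns a dict with "pixels" (400x640x3 uint8, blue, green, red), "fov_y" (degrees; the focal length in pixels is half the picture's height over the tangent of half this angle, whatever the lens; pixels are square), "cx", "cy" (the principal point, pixels), "R" (3x3) and "t" (3): a world point X has camera coordinates R X + t; the wrist camera has in their place "tool_from_camera" (4x4, takes a point from camera to tool coordinates, whose origin is the TCP and whose axes are the flange's). Camera axes: x right, y down, z forward; pixel columns grow to the right and rows downward; lengths in m; the calibration is good to about 2 mm. A picture is of the moment at which its call begins: read the wrist's pose just before it. There is no depth.
- close_job(): hands the job in; it is judged then, once.
The state is a dict: "t": time; "joints": joint angles; "qd": joint speeds; "tau": joint torques, N m; "tool_pos": TCP position; "tcp_rot": TCP orientation; "wrist_force": force on the tool from outside, world axes, zero at the start; "torque": the same for the moment, N m; "opening": opening from 0.0 (shut) to 1.0 (fully open); "grasp_force": force on a finger pad.
Only numpy, scipy, OpenCV 4.12 (cv2) and the standard library are available. Lean on these libraries where they do the work, as an engineer would, in place of code of your own. Each camera call takes 0.05 s, during which the arm holds its last target. There are 200 camera calls.

## Task

Press the red paddle of the hold-down clamp down, firmly but without forcing it, until the arm comes to rest on the rubber-capped stop underneath and the clamp's foot has tipped up off the carved doll's arm. Then lift the doll's arm out of its cradle, clear of the foot and without knocking it, and set it down, not dropped, flat and lengthwise on the cork in the tray's empty place. Leave the clamp tipped open and everything else as it is.

Things in the scene. Friction and masses are not known exactly. Their poses are not given: they have to be found in the camera images.
- holddown: Brown wooden carving board 335 x 130 x 18 mm on the bench, with a steel clevis carrying the rocking hold-down arm. Origin on the bench top under the pivot; x along board and arm, from red paddle (-x) to rubber foot (+x), z up. Board spans x -135 to 200. Clevis: x -22 to 22, up to 107 mm high, 40 mm wide, with a black knob on its -y side reaching y -37.
- cradle (a point): Cradle for the doll's arm, on the board. Point on the board's top at the cradle's closed end (the face of a 12 mm high end fence), 62 mm from the pivot; axes as the board's. Two rails 10 mm high run from here 70 mm along +x, 44 mm apart. Lift the doll's arm over 12 mm to clear them.
- rocker: Steel arm of the hold-down, 24 wide, 12 mm thick, on a stiff friction pivot. Origin on the pivot, 85 mm above the bench; x towards the foot, z up. Level at the start, foot on the doll's arm. About 3 to 4 N at the paddle tips it: paddle down, foot up. It stays where left. It meets its rubber stop after 0.25 to 0.48 rad (not reported). Over 20 N from the fingers strains the pivot.
- paddle: Red plastic press paddle on the arm's -x end, 50 (along the arm) x 36 x 15 mm. Origin at the centre of its top face, 98 mm from the pivot, 94 mm above the bench at the start; axes as the rocker's. It goes down 23 to 46 mm before the arm meets the stop. Home on the stop means at least 5 N bearing on it, which takes 7 to 8 N in all at the paddle; 10 to 12 N is ample.
- stop: Steel stop under the paddle end of the arm, with a black rubber-capped screw. Origin on the board's top (18 mm above the bench), on the screw's axis, 62 mm from the pivot. The rubber cap's top stands 25 to 40 mm above this origin, set differently each time and not reported; the rubber yields 1 to 2 mm under 20 N.
- foot (a point): Centre of the underside of the black rubber foot (24 mm across) under the clamp's nose, 90 mm from the pivot; 50 mm above the bench at the start, 73 to 97 mm with the arm on its stop.
- blank: Pale carved wooden doll's arm, 176 mm long, 75 to 155 g, lying in the cradle under the foot, hand pointing away from the clevis. Origin at mid-length on its underside; x towards the hand, z up. Upper block x -88 to -18, 34 wide, 32 high; forearm x -20 to 32, 28 wide, 28 high; hand x 32 to 88, 32 wide, 14 thick, underside 8 mm up. Centre of mass near x -25.
- grip (a point): Point on the top of the pale doll's forearm, 10 mm from its middle towards the hand, 28 mm above its underside: the place to grip, from above across its 28 mm width, clear of the raised nose. From the cradle: lift over 12 mm, draw out 85 mm along the doll arm's +x to pass the foot, then raise.
- tray: Plywood tray 230 x 240 mm, 20 mm high, 5 mm walls and floor, fixed; two dividers along its x make three places side by side in y, each 220 x 73 mm, 78 mm apart. Origin under its centre, x along the places.
- liner: Cork strip 200 x 62 x 3 mm on the floor of the tray's one empty place. Origin under its centre (5 mm above the bench), x along the place; its top is 3 mm above the origin. The pale doll's arm goes here, either way round.
- part_b: Finished doll's arm of the same shape and size as the pale one, in another place of the tray. Same origin and axes. Leave alone.
- part_c: Finished doll's arm of darker wood, same shape, in the third place. Leave alone.
- mallet: Wooden mallet lying on the bench, left side. Leave alone.
- glue_bottle: White bottle 140 mm high at the back, middle. Leave alone.
- paint_jar: Small amber jar with red lid on the right of the bench. Leave alone.
- knife: Orange-handled knife on the right of the bench. Leave alone.
Mind the look-alikes: they are no part of the job. What is shaped like the blank but green or orange is not meant.

How it is judged:
On the way, in this order (a step that is already met when the one before it is completed fails the run):
1. the red paddle is pressed until the arm bears on the rubber stop (over 5 N) with the foot tipped up (contact force between the fingers and paddle above 3 N and contact force between rocker and stop above 5 N and z of foot in the frame of holddown above 0.066 m), for 0.3 s.
2. the doll's arm is held by the fingers and lifted well clear of the cradle (over 60 mm above the bench) (contact force between the fingers and blank above 1 N and z of blank in the frame of holddown above 0.06 m), for 0.1 s.
At the end, for the whole second after the job is handed in: The pale doll's arm lies flat (within 0.12 rad) and at rest on the cork of the empty place, its middle within 22 mm of the cork's middle along and across, within 0.2 rad of lengthwise, either way round; the hold-down stays tipped open, its foot more than 66 mm above the bench (x of blank in the frame of liner between -0.022 and 0.022 m and y of blank in the frame of liner between -0.022 and 0.022 m and z of blank in the frame of liner below 0.009 m and angle between the x axis of blank and the x axis of liner, either way round below 0.2 rad and angle between blank's own z axis and vertical below 0.12 rad and linear speed of blank below 0.02 m/s and z of foot in the frame of holddown above 0.066 m); the robot touches nothing.
It fails at once if the paddle or arm of the hold-down is forced: over 20 N from the fingers (contact force between the fingers and rocker above 20 N).
It fails at once if the doll's arm is pulled out or shoved before the foot is up (moved over 20 mm with the foot under 60 mm) (distance of blank from where it was at the start of the episode above 0.02 m and z of foot in the frame of holddown below 0.06 m).
It fails at once if the doll's arm is jammed against the hold-down arm or foot with over 8 N (contact force between rocker and blank above 8 N).
It fails at once if the doll's arm is dropped (falls over 0.45 m/s out of the fingers) (linear speed of blank above 0.45 m/s and contact force between the fingers and blank below 0.1 N).
It fails at once if something else is disturbed: a finished arm in the tray moved over 12 mm, or a thing on the bench over 20 mm (distance of any of part_b, part_c from where it was at the start of the episode above 0.012 m or distance of any of mallet, glue_bottle, paint_jar, knife from where it was at the start of the episode above 0.02 m).
It also fails if it takes over 56 s, if anything falls off the work surface, if the arm or the gripper's body presses on something with over 40 N, if the wrist force passes 120 N, or if a joint passes its speed limit or range.

## Working session

There is one attempt and no reset: what is moved stays moved. The work goes in short steps, Python scripts to look and compute and a tool call to move; the robot and the scene stay as the last step left them, time stands still between calls to the robot, and variables do not carry over. Pictures are saved under pics/ and viewed, at most 10 in all, crops included, and the job is handed in when it is done.

Besides the shell and the picture viewer there is one more tool, called as name(argument=value, ...), one argument or row to a line, values as JSON. send_rows: Moves the arm, as the interface text tells. Its arguments: {"type":"object","properties":{"series":{"type":"array","items":{"type":"array","items":{"type":"number"}}},"hand":{"type":"number"}},"required":["series"]}

```bash
mkdir -p pics; cat > h.py <<'E'
import numpy as np, cv2, pickle
from cell import state, snapshot, close_job
from scipy.spatial.transform import Rotation as Ro
def cam(s):
    h=s["pixels"].shape[0]; f=h/2/np.tan(np.radians(s["fov_y"])/2)
    return np.array([[f,0,s["cx"]],[0,f,s["cy"]],[0,0,1]])
def ext(s,st=None):
    if "R" in s: return np.array(s["R"]),np.array(s["t"])
    T=np.eye(4); T[:3,:3]=Ro.from_rotvec(st["tcp_rot"]).as_matrix(); T[:3,3]=st["tool_pos"]
    M=np.linalg.inv(T@np.array(s["tool_from_camera"])); return M[:3,:3],M[:3,3]
def toz(s,uv,z,st=None):
    R,t=ext(s,st); d=R.T@np.linalg.inv(cam(s))@np.array([uv[0],uv[1],1.]); c=-R.T@t
    return c+d*(z-c[2])/d[2]
def proj(s,X,st=None):
    R,t=ext(s,st); p=cam(s)@(R@np.array(X)+t); return p[:2]/p[2]
E
python3 - <<'E'
from h import *
st=state(); print(st)
for n in("scene","top"):
    s=snapshot(n); cv2.imwrite(f"pics/{n}0.png",s["pixels"]); pickle.dump(s,open(n+".pkl","wb"))
    print(n,s["fov_y"],s["R"],s["t"], [k for k in s])
E
```

```text
{'t': 0.0, 'joints': array([ 1.23503538e+00,  3.14232366e-01, -4.80866335e-02,  1.21019572e+00,
       -2.66969427e-06,  1.57081741e+00]), 'qd': array([ 0.00041544,  0.00020636,  0.00154435, -0.00114683, -0.00010547,
       -0.00055465]), 'tau': array([-1.64317455e-03, -5.39589608e+01,  3.39747798e+01,  1.95669592e-02,
       -1.05945960e-04,  1.98781015e-05]), 'tool_pos': array([0.1974801 , 0.5658839 , 0.19212751]), 'tcp_rot': array([-5.24923050e-01, -3.09713831e+00,  2.66176075e-03]), 'wrist_force': array([ 1.11846727, -0.45283671, -0.13644726]), 'torque': array([0.01389037, 0.01900115, 0.01983572]), 'grasp_force': 0.0, 'opening': 1.0021610590236623}
scene 43.15686673070262 [[ 1.00451458e-01  9.94941956e-01 -9.77721581e-05]
 [ 8.44628977e-01 -8.53274760e-02 -5.28508384e-01]
 [-5.25843508e-01  5.30068567e-02 -8.48928076e-01]] [-0.09194965 -0.40168316  2.05117097] ['pixels', 'fov_y', 'cx', 'cy', 'R', 't']
top 48.83758685587039 [[ 0.01248747 -0.99991502 -0.00374447]
 [-0.98626586 -0.01170006 -0.16475062]
 [ 0.1646928   0.00575036 -0.98632815]] [0.05642839 0.54212527 1.62112885] ['pixels', 'fov_y', 'cx', 'cy', 'R', 't']
```

View pics/top0.png

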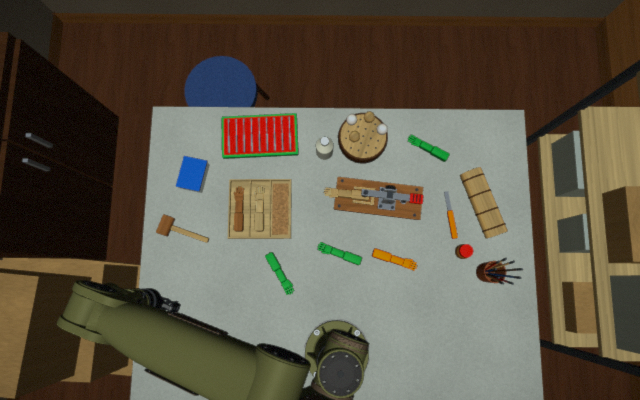

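View pics/scene0.png

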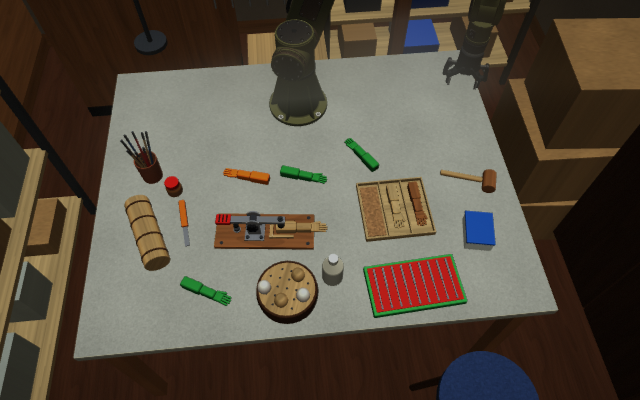

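The pale blank is the one in the clamp, top (350,194) and scene (300,228). The things that could be mistaken for it, in top pixels:
- Tray arms: part_b (260,208) and the darker part_c (238,208).
- Green: (340,253), (279,273) and (428,147).
- Orange: (394,259).

The empty cork place is at top (275,208). I'll check this in a close crop.

```bash
python3 - <<'E'
from h import *
a=pickle.load(open("top.pkl","rb"))["pixels"][170:245,220:430]; b=pickle.load(open("scene.pkl","rb"))["pixels"][172:254,207:439]
a=cv2.resize(a,(798,285),interpolation=cv2.INTER_CUBIC); b=cv2.resize(b,(798,282),interpolation=cv2.INTER_CUBIC)
cv2.imwrite("pics/crop1.png",np.vstack([a,b]))
E
```

```text
(no output)
```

View pics/crop1.png

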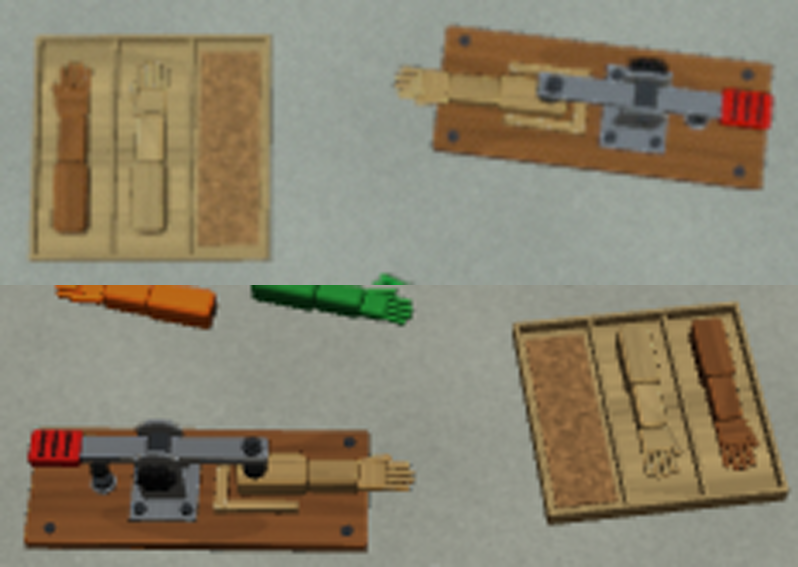

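```bash
cat > fit.py <<'E'
from h import *
from scipy.optimize import least_squares
T=pickle.load(open("top.pkl","rb")); S=pickle.load(open("scene.pkl","rb"))
a=lambda x,y:((x+.5)/3.8-.5+220,(y+.5)/3.8-.5+170)
b=lambda x,y:((x+.5)/3.44-.5+207,(y-285+.5)/3.44-.5+172)
def fit(obs,x0):
    def W(p,X): c,s=np.cos(p[2]),np.sin(p[2]); return [p[0]+c*X[0]-s*X[1],p[1]+s*X[0]+c*X[1],X[2]]
    f=lambda p:np.concatenate([proj(s,W(p,X))-np.array(uv) for s,X,uv in obs])
    r=least_squares(f,x0,loss="soft_l1"); print(r.x.round(4),r.fun.reshape(-1,2).round(1).tolist()); return r.x
z=.018
bT=[(T,(.2,-.065,z),a(446,26)),(T,(-.135,-.065,z),a(773,64)),(T,(-.135,.065,z),a(763,188)),(T,(.2,.065,z),a(433,151))]
bS=[(S,(.2,.065,z),b(367,430)),(S,(.2,-.065,z),b(369,541))]
pd=.094
bS+=[(S,(-.135,-.065,z),b(26,539))]
x0=[.55,-.1,1.5]
print("board");fit(bT,x0);fit(bS,x0);fit(bT+bS,x0)
z=.02; h=.115;w=.12
tT=[(T,(h,w,z),a(38,37)),(T,(h,-w,z),a(271,36)),(T,(-h,-w,z),a(271,261)),(T,(-h,w,z),a(30,261))]
tS=[(S,(-h,-w,z),b(514,322)),(S,(-h,w,z),b(740,304)),(S,(h,w,z),b(790,488)),(S,(h,-w,z),b(548,516))]
x0=[.55,.3,0]
print("tray");fit(tT,x0);fit(tS,x0);fit(tT+tS,x0)
z=.008;h=.1;w=.031
cT=[(T,(h,w,z),a(198,52)),(T,(h,-w,z),a(265,52)),(T,(-h,-w,z),a(264,245)),(T,(-h,w,z),a(197,246))]
cS=[(S,(-h,-w,z),b(527,342)),(S,(-h,w,z),b(590,337)),(S,(h,w,z),b(619,501)),(S,(h,-w,z),b(556,508))]
print("cork");fit(cT,x0);fit(cS,x0);fit(cT+cS,x0)
# paddle centre, foot-end
print("paddle T",toz(T,a(747,108),.094),"S",toz(S,b(56,449),.094))
E
python3 fit.py
```

```text
board
[ 0.5758 -0.1923  1.4674] [[0.1, 0.1], [0.1, -0.3], [0.1, 0.2], [-0.2, -0.0]]
[ 0.5741 -0.1882  1.4624] [[1.0, -0.9], [-0.1, 0.3], [-0.6, 0.2]]
[ 0.5752 -0.1908  1.4665] [[-0.3, 0.2], [-0.3, -0.1], [-0.4, 0.4], [-0.6, 0.1], [0.2, -0.7], [-0.8, 0.5], [-1.4, 0.7]]
tray
[0.5316 0.2958 0.0157] [[-0.2, -0.1], [0.3, -0.0], [-0.2, -0.1], [0.0, 0.2]]
[0.5338 0.3007 0.0102] [[0.1, 0.0], [-0.2, -0.8], [-0.1, 1.0], [0.3, -0.2]]
[0.5326 0.2985 0.0143] [[-0.8, -0.4], [-0.4, -0.3], [-0.9, -0.3], [-0.7, -0.1], [-0.7, -0.1], [-1.0, -1.1], [-0.8, 0.6], [-0.2, -0.3]]
cork
[0.5341 0.2177 0.0222] [[0.9, -0.0], [-0.9, -0.2], [-0.7, 0.1], [0.7, 0.0]]
[ 0.537   0.224  -0.0053] [[0.6, -0.4], [-0.7, -0.3], [-0.1, 0.6], [0.2, 0.1]]
[0.5355 0.2214 0.0117] [[0.2, -0.4], [-1.5, -0.4], [-2.0, -0.1], [-0.5, -0.4], [-0.6, -0.5], [-2.0, -0.7], [-0.5, 0.1], [-0.1, -0.1]]
paddle T [ 0.56537468 -0.28914015  0.094     ] S [ 0.57027667 -0.28597688  0.094     ]
```

The crop confirms it: the pale blank lies under the foot (blank centre at crop ~(500,90)), and the cork strip at crop (231,148) is the only empty place. Next I move above the paddle.

send_rows(
  series=[
    [-20,-12,0,0,0,0],
    [-37,-22,0,0,0,0],
    [-37,-22,0,0,0,0],
    [-37,-22,0,0,0,0],
    [-37,-22,0,0,0,0],
    [-37,-22,0,0,0,0],
    [-37,-22,0,0,0,0],
    [-37,-23,0,0,0,0],
    [-36,-24,0,0,0,0],
    [-30,-30,0,0,0,0],
    [-25,-40,0,0,0,0],
    [-25,-40,0,0,0,0],
    [-25,-40,0,0,0,0],
    [-25,-40,0,0,0,0],
    [-25,-40,0,0,0,0],
    [-25,-40,0,0,0,0],
    [-25,-40,0,0,0,0],
    [-25,-40,0,0,0,0],
    [-25,-40,0,0,0,0],
    [-25,-40,0,0,0,0],
  ],
  hand=0,
)

```text
t: 2.1
tool_pos: [0.5547, -0.2178, 0.1926]
tcp_rot: [-0.525, -3.097, -0.0]
wrist_force: [0.6, 0.6, -0.1]
opening: -0.004
grasp_force: 0.0
```

send_rows(
  series=[
    [-24,-42,0,0,0,8.5],
    [0,0,0,0,0,8.5],
    [0,0,0,0,0,8.5],
    [0,0,0,0,0,8.5],
    [0,0,0,0,0,8.5],
    [0,0,0,0,0,8.5],
    [0,0,0,0,0,8.5],
    [0,0,0,0,0,8.5],
    [0,0,0,0,0,8.5],
    [0,0,0,0,0,0],
    [0,0,0,0,0,0],
  ],
)

```text
t: 3.2
tool_pos: [0.5634, -0.2634, 0.1927]
tcp_rot: [-2.326, -2.111, 0.0]
wrist_force: [0.7, 0.8, 0.4]
opening: 0.004
grasp_force: 0.0
```

```bash
python3 - <<'E'
from h import *
st=state(); s=snapshot("wrist"); pickle.dump((st,s),open("w1.pkl","wb")); cv2.imwrite("pics/w1.png",s["pixels"])
R=Ro.from_rotvec(st["tcp_rot"]).as_matrix(); print(st["t"],st["tool_pos"],R.round(3).tolist(),st["joints"].round(3),st["wrist_force"])
print(s["tool_from_camera"].round(3).tolist())
# predicted pixels of paddle
p=1.466;o=np.array([.5755,-.191]);c,n=np.cos(p),np.sin(p)
for X in[(-.098,0,.094),(-.123,.018,.094),(-.123,-.018,.094),(-.073,.018,.094),(-.073,-.018,.094),(-.135,-.065,.018),(-.135,.065,.018)]:
    print(X,proj(s,[o[0]+c*X[0]-n*X[1],o[1]+n*X[0]+c*X[1],X[2]],st).round(1))
E
```

```text
3.2 [ 0.56344091 -0.2633739   0.19265391] [[0.097, 0.995, -0.001], [0.995, -0.097, 0.0], [0.0, -0.001, -1.0]] [-0.437  0.356  0.011  1.227  0.     1.23 ] [0.72656871 0.76545163 0.38242538]
[[-0.0, -0.964, -0.267, 0.069], [1.0, -0.0, -0.001, -0.001], [0.0, -0.267, 0.964, -0.18], [0.0, 0.0, 0.0, 1.0]]
(-0.098, 0, 0.094) [326.7 214.4]
(-0.123, 0.018, 0.094) [308.8 237.4]
(-0.123, -0.018, 0.094) [344.  237.7]
(-0.073, 0.018, 0.094) [308.7 190. ]
(-0.073, -0.018, 0.094) [345.4 190.3]
(-0.135, -0.065, 0.018) [375.9 223.1]
(-0.135, 0.065, 0.018) [274.8 222.3]
```

View pics/w1.png

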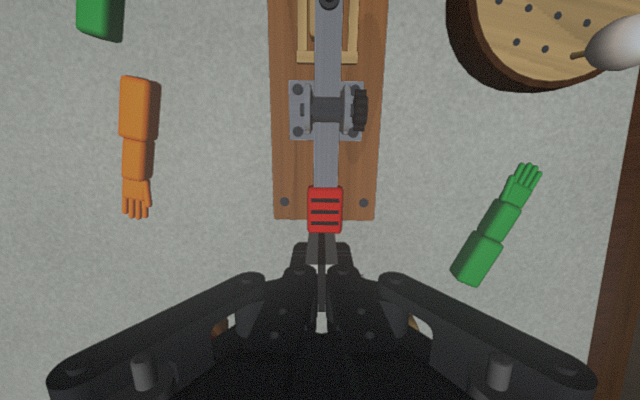

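The red paddle is centred at wrist (325,210), about 22 mm back along tool -x and 4 mm along +y. I'll align over it and descend.

send_rows(
  series=[
    [-11,2,10,0,0,0],
    [-11,2,20,0,0,0],
    [0,0,25,0,0,0],
    [0,0,20,0,0,0],
    [0,0,10,0,0,0],
    [0,0,4,0,0,0],
    [0,0,2,0,0,0],
    [0,0,2,0,0,0],
  ],
)

```text
t: 4.05
tool_pos: [0.5661, -0.2862, 0.1008]
tcp_rot: [2.328, 2.107, 0.001]
wrist_force: [0.1, 0.4, -0.5]
opening: -0.001
grasp_force: 0.0
```

send_rows(
  series=[
    [0,0,2,0,0,0],
    [0,0,2,0,0,0],
    [0,0,2,0,0,0],
    [0,0,2,0,0,0],
  ],
)

```text
t: 4.45
tool_pos: [0.5656, -0.2858, 0.0921]
tcp_rot: [2.33, 2.107, 0.0]
wrist_force: [-0.4, 0.3, 0.1]
opening: 0.001
grasp_force: 0.0
```

send_rows(
  series=[
    [0,0,2,0,0,0],
    [0,0,2,0,0,0],
    [0,0,2,0,0,0],
  ],
)

```text
t: 4.75
tool_pos: [0.5654, -0.2857, 0.0858]
tcp_rot: [-2.33, -2.107, 0.0]
wrist_force: [-0.1, 0.1, 0.9]
opening: -0.002
grasp_force: 0.0
```

send_rows(
  series=[
    [0,0,2,0,0,0],
    [0,0,2,0,0,0],
    [0,0,0,0,0,0],
  ],
)

```text
t: 5.05
tool_pos: [0.5652, -0.2857, 0.0816]
tcp_rot: [-2.33, -2.107, 0.0]
wrist_force: [0.4, 0.8, 0.1]
opening: 0.001
grasp_force: 0.0
```

```bash
python3 - <<'E'
from h import *
st=state(); s=snapshot("wrist"); u=snapshot("scene")
print(st["wrist_force"],st["tool_pos"])
a=s["pixels"][60:360,220:420]; b=u["pixels"][172:262,200:340]
cv2.imwrite("pics/c2.png",np.hstack([cv2.resize(a,(360,540),interpolation=cv2.INTER_CUBIC),cv2.resize(np.vstack([b,b]),(420,540),interpolation=cv2.INTER_CUBIC)]))
E
```

```text
[0.39899991 0.84218826 0.12884275] [ 0.56523119 -0.28567596  0.08160265]
```

View pics/c2.png

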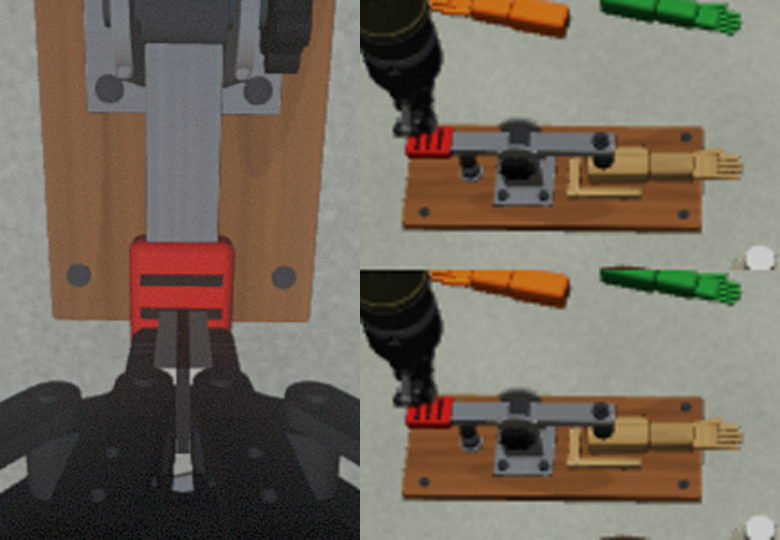

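```bash
python3 - <<'E'
from h import *
st=state(); s=snapshot("wrist"); u=snapshot("scene"); t=snapshot("top")
P=st["tool_pos"]; print("tcp",P)
for n,i in(("wrist",s),("scene",u),("top",t)):
    h=cv2.cvtColor(i["pixels"],cv2.COLOR_BGR2HSV); m=((h[...,1]>150)&(h[...,2]>60)&((h[...,0]<5)|(h[...,0]>175))).astype(np.uint8)
    k,l,S,c=cv2.connectedComponentsWithStats(m)
    q=proj(i,P,st); print(n,"tcp px",q.round(1))
    for j in range(1,k):
        if S[j,4]>30 and np.hypot(*(c[j]-q))<60: print(S[j],c[j].round(1))
uu=u["pixels"][195:250,205:275]; tt=t["pixels"][175:225,385:445]; ww=s["pixels"][170:270,270:380]
cv2.imwrite("pics/c3.png",np.hstack([cv2.resize(uu,(400,500),interpolation=cv2.INTER_CUBIC),cv2.resize(tt,(400,500),interpolation=cv2.INTER_CUBIC)]))
E
```

```text
tcp [ 0.56542437 -0.28573448  0.08195819]
wrist tcp px [323.1 226.9]
[ 292  191   57   57 1997] [319.4 214.7]
scene tcp px [223.6 219.9]
[215 214  16  11 130] [223.3 219.8]
top tcp px [414.6 198.6]
[409 194   8   9  50] [412.2 198.1]
```

View pics/c3.png

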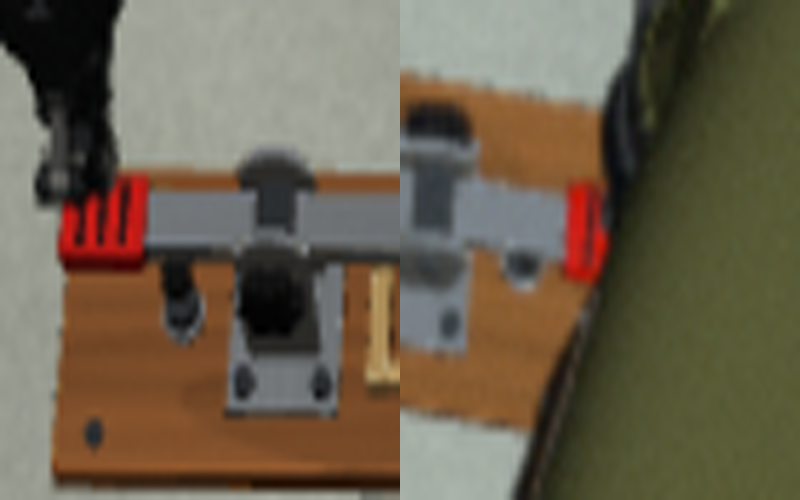

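```bash
python3 - <<'E'
from h import *
def red(i):
    h=cv2.cvtColor(i["pixels"],cv2.COLOR_BGR2HSV); m=((h[...,1]>150)&(h[...,2]>60)&((h[...,0]<5)|(h[...,0]>175))).astype(np.uint8)
    k,l,S,c=cv2.connectedComponentsWithStats(m); return [(S[j].tolist(),c[j].round(1).tolist()) for j in range(1,k) if S[j,4]>30]
for n in("scene","top"): print(n,red(pickle.load(open(n+".pkl","rb"))))
st,s=pickle.load(open("w1.pkl","rb")); print("w1",red(s)); q=red(s)
s=snapshot("wrist"); st=state()
P=st["tool_pos"];R=Ro.from_rotvec(st["tcp_rot"]).as_matrix()
for o in[(11,0,0),(0,0,0),(-11,0,0),(11,0,-20),(0,0,-13),(11,0,-40)]: print(o,proj(s,P+R@np.array(o)/1000,st).round(1))
w=s["pixels"][150:300,230:410]; cv2.imwrite("pics/c4.png",cv2.resize(w,(720,600),interpolation=cv2.INTER_CUBIC))
print(st["wrist_force"],st["tau"],st["opening"])
E
```

```text
scene [([164, 176, 15, 13, 136], [170.9, 182.0]), ([215, 214, 16, 11, 148], [222.7, 219.0]), ([368, 257, 96, 55, 3073], [414.1, 284.3])]
top [([224, 116, 71, 38, 1919], [258.8, 134.5]), ([409, 194, 14, 10, 120], [415.9, 198.4]), ([459, 244, 14, 14, 141], [465.8, 250.5])]
w1 [([307, 187, 36, 46, 1214], [324.3, 209.1])]
(11, 0, 0) [323.1 210.9]
(0, 0, 0) [323.1 226.9]
(-11, 0, 0) [323.  242.4]
(11, 0, -20) [323.3 221.6]
(0, 0, -13) [323.2 234.6]
(11, 0, -40) [323.5 235.1]
[-0.13843507  0.35486215  0.11218492] [ 1.13303904e-03 -5.92780638e+01  3.19491184e+01  1.30503504e-03
 -2.65902399e-04  6.03856634e-06] -0.0032645436580083327
```

View pics/c4.png

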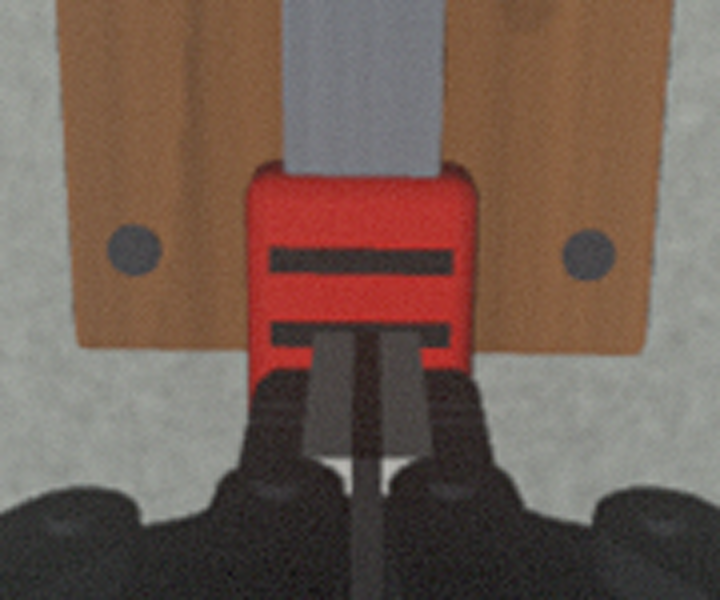

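The pictures show the tips still above the paddle. The paddle hasn't moved (scene red centroid still near (223,219)) and there is no force, so I'll keep lowering in small steps while watching the force.

send_rows(
  series=[
    [0,0,2,0,0,0],
    [0,0,2,0,0,0],
  ],
)

```text
t: 5.55
tool_pos: [0.5655, -0.2858, 0.0779]
tcp_rot: [2.33, 2.107, 0.0]
wrist_force: [0.3, -0.6, -0.8]
opening: -0.002
grasp_force: 0.0
```

send_rows(
  series=[
    [0,0,2,0,0,0],
    [0,0,1,0,0,0],
  ],
)

```text
t: 5.75
tool_pos: [0.5652, -0.2856, 0.0746]
tcp_rot: [-2.33, -2.107, 0.0]
wrist_force: [-0.2, 0.0, -0.5]
opening: -0.002
grasp_force: 0.0
```

```bash
python3 - <<'E'
from h import *
st=state(); s=snapshot("wrist"); u=snapshot("scene")
def red(i):
    h=cv2.cvtColor(i["pixels"],cv2.COLOR_BGR2HSV); m=((h[...,1]>150)&(h[...,2]>60)&((h[...,0]<5)|(h[...,0]>175))).astype(np.uint8)
    k,l,S,c=cv2.connectedComponentsWithStats(m); return [S[j].tolist() for j in range(1,k) if S[j,4]>30]
print(cam(s)[0,0],st["tool_pos"],red(s),red(u)[:3])
R=Ro.from_rotvec(st["tcp_rot"]).as_matrix()
for z in(.094,.08,.07,.06):
  c=np.array([.5655,-.285,z]); o=[proj(s,c+R@np.array([x,y,0])/1000,st).round(0).tolist() for x,y in((25,-18),(25,18),(8,0))]; print(z,o)
w=s["pixels"][100:300,220:420]; v=u["pixels"][190:240,200:280]
cv2.imwrite("pics/c5.png",np.hstack([cv2.resize(w,(400,400),interpolation=cv2.INTER_CUBIC),cv2.resize(v,(400,400),interpolation=cv2.INTER_CUBIC)]))
E
```

```text
292.8165994952565 [ 0.56522937 -0.28563581  0.07461093] [[291, 194, 60, 59, 1993]] [[164, 176, 15, 13, 138], [215, 214, 16, 11, 118], [368, 257, 96, 55, 3064]]
0.094 [[292.0, 197.0], [355.0, 197.0], [324.0, 225.0]]
0.08 [[294.0, 191.0], [353.0, 191.0], [323.0, 217.0]]
0.07 [[296.0, 187.0], [351.0, 187.0], [323.0, 212.0]]
0.06 [[297.0, 184.0], [350.0, 184.0], [323.0, 208.0]]
```

View pics/c5.png

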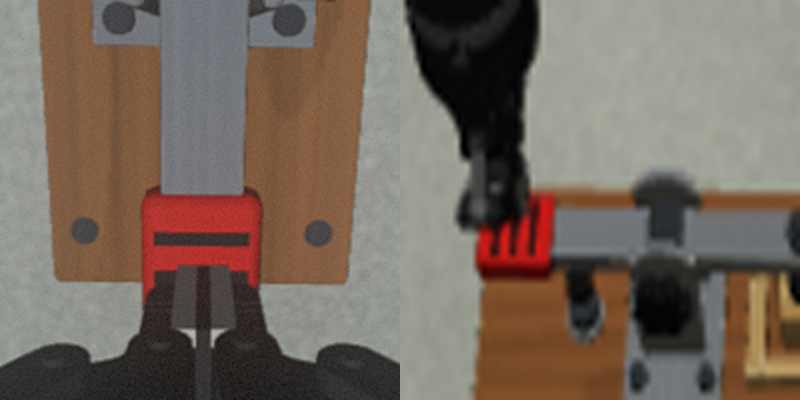

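send_rows(
  series=[
    [0,0,2,0,0,0],
    [0,0,1.5,0,0,0],
  ],
)

```text
t: 6.05
tool_pos: [0.5655, -0.2858, 0.0714]
tcp_rot: [2.33, 2.107, 0.0]
wrist_force: [-0.0, -0.3, 0.1]
opening: 0.001
grasp_force: 0.0
```

send_rows(
  series=[
    [0,0,2,0,0,0],
    [0,0,1.5,0,0,0],
  ],
)

```text
t: 6.25
tool_pos: [0.5654, -0.2857, 0.0678]
tcp_rot: [-2.33, -2.107, 0.0]
wrist_force: [-0.6, 0.2, 0.0]
opening: 0.0
grasp_force: 0.0
```

send_rows(
  series=[
    [0,0,2,0,0,0],
    [0,0,1.5,0,0,0],
  ],
)

```text
t: 6.45
tool_pos: [0.5654, -0.2857, 0.0643]
tcp_rot: [-2.33, -2.107, 0.0]
wrist_force: [-0.3, 0.4, -0.5]
opening: 0.001
grasp_force: 0.0
```

send_rows(
  series=[
    [0,0,2,0,0,0],
    [0,0,1,0,0,0],
  ],
)

```text
t: 6.65
tool_pos: [0.5653, -0.2857, 0.0612]
tcp_rot: [-2.33, -2.107, 0.0]
wrist_force: [-0.3, -0.6, 0.1]
opening: 0.003
grasp_force: 0.0
```

send_rows(
  series=[
    [0,0,2,0,0,0],
    [0,0,0.5,0,0,0],
  ],
)

```text
t: 6.85
tool_pos: [0.5653, -0.2857, 0.0587]
tcp_rot: [-2.33, -2.107, 0.0]
wrist_force: [0.4, -0.5, 0.6]
opening: 0.0
grasp_force: 0.0
```

```bash
cat > chk.py <<'E'
from h import *
st=state(); s=snapshot("wrist"); u=snapshot("scene")
def red(i):
    h=cv2.cvtColor(i["pixels"],cv2.COLOR_BGR2HSV); m=((h[...,1]>150)&(h[...,2]>60)&((h[...,0]<5)|(h[...,0]>175))).astype(np.uint8)
    k,l,S,c=cv2.connectedComponentsWithStats(m); return [S[j].tolist() for j in range(1,k) if S[j,4]>30]
print(st["tool_pos"],st["wrist_force"],red(s),red(u)[1])
R=Ro.from_rotvec(st["tcp_rot"]).as_matrix()
for z in(.094,.08,.07,.06):
  c=np.array([.5655,-.285,z]); print(z,[proj(s,c+R@np.array([x,y,0])/1000,st).round(0).tolist() for x,y in((25,-18),(25,18))])
E
python3 chk.py
```

```text
[ 0.56531449 -0.28567696  0.05872869] [ 0.38663698 -0.46235498  0.56742231] [[287, 202, 67, 64, 1898]] [215, 214, 16, 11, 87]
0.094 [[289.0, 205.0], [359.0, 205.0]]
0.08 [[291.0, 198.0], [356.0, 198.0]]
0.07 [[293.0, 193.0], [354.0, 193.0]]
0.06 [[295.0, 189.0], [352.0, 189.0]]
```

send_rows(
  series=[
    [0,0,1.5,0,0,0],
    [0,0,1,0,0,0],
  ],
)

```text
t: 7.15
tool_pos: [0.5655, -0.2858, 0.0565]
tcp_rot: [2.33, 2.107, 0.0]
wrist_force: [-0.3, -0.2, 0.1]
opening: -0.002
grasp_force: 0.0
```

send_rows(
  series=[
    [0,0,1.5,0,0,0],
    [0,0,1,0,0,0],
  ],
)

```text
t: 7.35
tool_pos: [0.5656, -0.2859, 0.0543]
tcp_rot: [2.33, 2.107, -0.0]
wrist_force: [-1.5, 0.8, 4.4]
opening: 0.0
grasp_force: 2.1
```

send_rows(
  series=[
    [0,0,1.5,0,0,0],
    [0,0,1,0,0,0],
  ],
)

```text
t: 7.55
tool_pos: [0.5655, -0.2861, 0.0517]
tcp_rot: [2.33, 2.107, -0.0]
wrist_force: [-1.1, -0.5, 4.5]
opening: 0.001
grasp_force: 2.1
```

```bash
python3 chk.py
```

```text
[ 0.56552871 -0.28608958  0.05174259] [-1.09974997 -0.51718098  4.48641519] [[286, 202, 68, 65, 1917]] [216, 215, 15, 10, 73]
0.094 [[287.0, 208.0], [360.0, 208.0]]
0.08 [[290.0, 201.0], [357.0, 201.0]]
0.07 [[292.0, 196.0], [355.0, 196.0]]
0.06 [[293.0, 191.0], [353.0, 191.0]]
```

Contact came at reported z ≈ 0.0555, so the real finger tips sit about 38 mm above the reported TCP. I'll allow for that in every move from here. Now pressing with the rocker turning at about 4.4 N.

send_rows(
  series=[
    [0,0,2,0,0,0],
    [0,0,2,0,0,0],
    [0,0,2,0,0,0],
    [0,0,2,0,0,0],
  ],
)

```text
t: 8.05
tool_pos: [0.5655, -0.2861, 0.0434]
tcp_rot: [2.33, 2.107, -0.0]
wrist_force: [-1.0, -3.3, 3.4]
opening: 0.002
grasp_force: 2.3
```

send_rows(
  series=[
    [0,0,2,0,0,0],
    [0,0,2,0,0,0],
    [0,0,2,0,0,0],
    [0,0,1,0,0,0],
  ],
)

```text
t: 8.45
tool_pos: [0.5656, -0.2856, 0.0363]
tcp_rot: [-2.33, -2.107, -0.001]
wrist_force: [-0.9, -1.2, 3.4]
opening: -0.001
grasp_force: 2.2
```

send_rows(
  series=[
    [0,0,1.5,0,0,0],
    [0,0,1,0,0,0],
  ],
)

```text
t: 8.65
tool_pos: [0.5656, -0.2853, 0.0339]
tcp_rot: [-2.329, -2.107, -0.001]
wrist_force: [0.2, 0.0, 4.1]
opening: -0.007
grasp_force: 2.1
```

send_rows(
  series=[
    [0,0,1.3,0,0,0],
  ],
)

```text
t: 8.75
tool_pos: [0.5656, -0.2852, 0.0326]
tcp_rot: [-2.329, -2.107, -0.001]
wrist_force: [-0.7, 0.4, 4.8]
opening: 0.001
grasp_force: 2.0
```

send_rows(
  series=[
    [0,0,1.3,0,0,0],
  ],
)

```text
t: 8.85
tool_pos: [0.5656, -0.285, 0.0313]
tcp_rot: [-2.329, -2.107, -0.002]
wrist_force: [0.3, 1.9, 4.9]
opening: -0.001
grasp_force: 2.0
```

send_rows(
  series=[
    [0,0,1,0,0,0],
  ],
)

```text
t: 8.95
tool_pos: [0.5656, -0.2851, 0.0303]
tcp_rot: [-2.329, -2.107, -0.001]
wrist_force: [-0.2, 1.8, 3.9]
opening: -0.003
grasp_force: 2.0
```

send_rows(
  series=[
    [0,0,1,0,0,0],
  ],
)

```text
t: 9.05
tool_pos: [0.5656, -0.2853, 0.0293]
tcp_rot: [-2.329, -2.108, -0.001]
wrist_force: [0.4, 1.8, 4.7]
opening: -0.001
grasp_force: 2.0
```

send_rows(
  series=[
    [0,0,1,0,0,0],
  ],
)

```text
t: 9.15
tool_pos: [0.5655, -0.2855, 0.0283]
tcp_rot: [-2.33, -2.108, -0.0]
wrist_force: [-0.2, 1.1, 5.0]
opening: 0.001
grasp_force: 1.9
```

send_rows(
  series=[
    [0,0,1,0,0,0],
  ],
)

```text
t: 9.25
tool_pos: [0.5655, -0.2857, 0.0274]
tcp_rot: [2.33, 2.108, 0.0]
wrist_force: [0.3, 1.4, 4.7]
opening: 0.001
grasp_force: 1.9
```

send_rows(
  series=[
    [0,0,1,0,0,0],
  ],
)

```text
t: 9.35
tool_pos: [0.5655, -0.2857, 0.0264]
tcp_rot: [2.33, 2.107, 0.0]
wrist_force: [1.6, 0.6, 3.8]
opening: 0.0
grasp_force: 1.9
```

send_rows(
  series=[
    [0,0,1,0,0,0],
  ],
)

```text
t: 9.45
tool_pos: [0.5655, -0.2858, 0.0254]
tcp_rot: [2.33, 2.107, 0.0]
wrist_force: [-0.3, 1.3, 5.4]
opening: -0.003
grasp_force: 1.9
```

send_rows(
  series=[
    [0,0,1,0,0,0],
  ],
)

```text
t: 9.55
tool_pos: [0.5655, -0.2858, 0.0243]
tcp_rot: [2.33, 2.107, 0.0]
wrist_force: [-0.3, 1.6, 4.5]
opening: 0.002
grasp_force: 1.9
```

send_rows(
  series=[
    [0,0,1,0,0,0],
  ],
)

```text
t: 9.65
tool_pos: [0.5655, -0.2857, 0.0235]
tcp_rot: [2.33, 2.107, 0.0]
wrist_force: [-0.3, 2.4, 8.2]
opening: 0.005
grasp_force: 3.5
```

send_rows(
  series=[
    [0,0,0.3,0,0,0],
  ],
)

```text
t: 9.75
tool_pos: [0.5656, -0.2857, 0.0234]
tcp_rot: [2.33, 2.107, 0.001]
wrist_force: [-0.9, 1.4, 8.4]
opening: 0.001
grasp_force: 3.6
```

send_rows(
  series=[
    [0,0,0.5,0,0,0],
    [0,0,0,0,0,0],
  ],
)

```text
t: 9.95
tool_pos: [0.5656, -0.2856, 0.0232]
tcp_rot: [2.33, 2.107, 0.001]
wrist_force: [-0.2, 2.4, 8.9]
opening: -0.0
grasp_force: 3.6
```

send_rows(
  series=[
    [0,0,1,0,0,0],
    [0,0,0.7,0,0,0],
    [0,0,0,0,0,0],
  ],
)

```text
t: 10.25
tool_pos: [0.5657, -0.2855, 0.0223]
tcp_rot: [2.329, 2.107, 0.001]
wrist_force: [-2.7, 3.4, 13.4]
opening: -0.001
grasp_force: 6.2
```

send_rows(
  series=[
    [0,0,0,0,0,0],
    [0,0,0,0,0,0],
    [0,0,0,0,0,0],
    [0,0,0,0,0,0],
  ],
)

```text
t: 10.65
tool_pos: [0.5657, -0.2855, 0.0223]
tcp_rot: [2.329, 2.107, 0.001]
wrist_force: [-3.6, 4.1, 14.5]
opening: -0.001
grasp_force: 6.2
```

send_rows(
  series=[
    [0,0,-2,0,0,0],
    [0,0,-4,0,0,0],
    [0,0,-10,0,0,0],
    [0,0,-25,0,0,0],
    [0,0,-40,0,0,0],
    [0,0,-40,0,0,0],
    [0,0,-30,0,0,0],
    [0,0,-5,0,0,0],
  ],
)

```text
t: 11.45
tool_pos: [0.5675, -0.2871, 0.1818]
tcp_rot: [2.325, 2.103, 0.003]
wrist_force: [0.2, 0.6, 0.2]
opening: -0.003
grasp_force: 0.0
```

send_rows(
  series=[
    [20,0,0,0,0,0],
    [38,0,0,0,0,0],
    [45,0,0,0,0,0],
    [45,0,0,0,0,0],
    [45,0,0,0,0,0],
    [35,0,0,0,0,0],
    [20,0,0,0,0,0],
    [0,0,0,0,0,0],
    [0,0,0,0,0,0],
  ],
  hand=0.75,
)

```text
t: 12.35
tool_pos: [0.5891, -0.0382, 0.1756]
tcp_rot: [-2.327, -2.108, 0.003]
wrist_force: [-0.3, -0.0, 0.6]
opening: 0.75
grasp_force: 0.0
```

```bash
python3 - <<'E'
from h import *
st=state(); s=snapshot("wrist"); u=snapshot("scene"); pickle.dump((st,s,u),open("w2.pkl","wb"))
R=Ro.from_rotvec(st["tcp_rot"]).as_matrix(); print(st["t"],st["tool_pos"],R.round(3).tolist(),st["opening"])
w=s["pixels"][80:380,120:520]; v=u["pixels"][190:257,200:339]
p=1.466;o=np.array([.5755,-.191]);c,n=np.cos(p),np.sin(p)
for X in[(.16,0,.046),(.13,0,.046),(.182,-.014,.046),(.182,.014,.046)]: print(X,proj(s,[o[0]+c*X[0]-n*X[1],o[1]+n*X[0]+c*X[1],X[2]],st).round(1))
cv2.imwrite("pics/c6.png",np.hstack([cv2.resize(w,(800,600),interpolation=cv2.INTER_CUBIC)]))
cv2.imwrite("pics/v6.png",v)
E
```

```text
12.35 [ 0.58912664 -0.03824784  0.17556522] [[0.099, 0.995, -0.002], [0.995, -0.099, -0.0], [-0.001, -0.002, -1.0]] 0.7504401018397013
(0.16, 0, 0.046) [325.  177.3]
(0.13, 0, 0.046) [324.7 204.1]
(0.182, -0.014, 0.046) [338.4 156.9]
(0.182, 0.014, 0.046) [311.9 156.7]
```

View pics/c6.png

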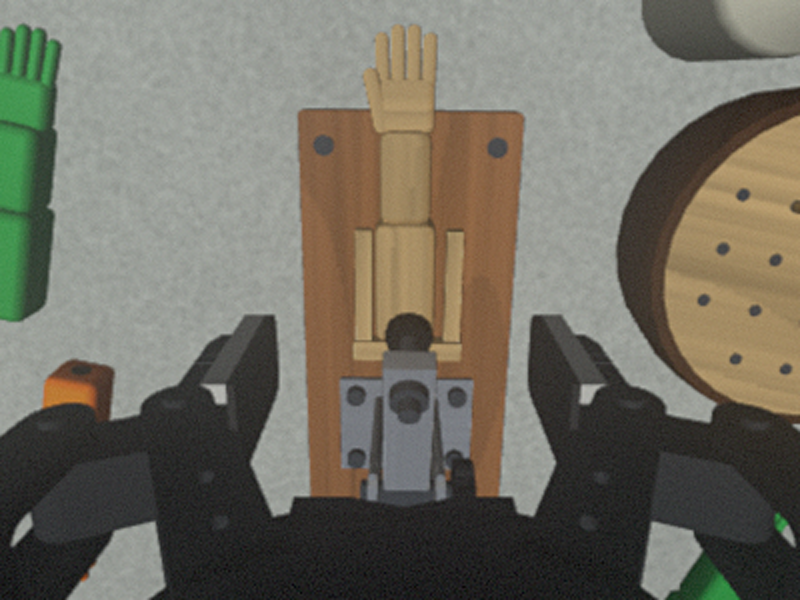

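The forearm spans wrist crop (380–430, 131–226) and the foot is raised at (408,335), off to the clevis side. Now I compute the grip offset.

```bash
python3 - <<'E'
from h import *
st,s,u=pickle.load(open("w2.pkl","rb")); R=Ro.from_rotvec(st["tcp_rot"]).as_matrix()
f=lambda x,y,z:toz(s,(120+(x-.5)/2,80+(y-.5)/2),z,st)
g=f(405,173,.046); a=f(406,131,.046); b=f(404.5,222,.046)
print(g,a,b,"tool mm",(R.T@(g-st["tool_pos"])*1000).round(1), "axis tool deg",np.degrees(np.arctan2(*(R.T@(a-b))[[1,0]])))
print("board end mid",f(411,110,.018),"fence",f(407,345,.03),"hand tip",f(405,28,.036))
E
```

```text
[ 0.59052107 -0.01965967  0.046     ] [0.59320274 0.00226376 0.046     ] [ 0.58761947 -0.04636764  0.046     ] tool mm [ 1.870e+01 -1.000e-01  1.296e+02] axis tool deg 0.894578900746447
board end mid [0.59695809 0.01102301 0.018     ] fence [ 0.58117331 -0.1271667   0.03      ] hand tip [0.59773166 0.05354278 0.036     ]
```

send_rows(
  series=[
    [9,0,15,0,0,0],
    [10,0,30,0,0,0],
    [0,0,40,0,0,0],
    [0,0,40,0,0,0],
    [0,0,30,0,0,0],
    [0,0,15,0,0,0],
    [0,0,5,0,0,0],
  ],
)

```text
t: 13.15
tool_pos: [0.5899, -0.0213, -0.0006]
tcp_rot: [-2.33, -2.103, 0.005]
wrist_force: [-0.5, -0.4, 0.0]
opening: 0.75
grasp_force: 0.0
```

send_rows(
  series=[
    [0,0,5,0,0,0],
    [0,0,4,0,0,0],
    [0,0,3,0,0,0],
    [0,0,0,0,0,0],
  ],
)

```text
t: 13.55
tool_pos: [0.5925, -0.0202, -0.0098]
tcp_rot: [2.33, 2.107, 0.001]
wrist_force: [-0.0, -0.8, 0.9]
opening: 0.748
grasp_force: 0.0
```

send_rows(
  series=[
    [0,-1,3,0,0,0],
    [0,-0.5,3,0,0,0],
    [0,0,0,0,0,0],
  ],
)

```text
t: 13.85
tool_pos: [0.5902, -0.0198, -0.0164]
tcp_rot: [-2.329, -2.107, 0.001]
wrist_force: [0.0, -0.2, -0.4]
opening: 0.753
grasp_force: 0.0
```

send_rows(
  series=[
    [0,0,0,0,0,0],
    [0,0,0,0,0,0],
    [0,0,0,0,0,0],
    [0,0,0,0,0,0],
    [0,0,0,0,0,0],
    [0,0,0,0,0,0],
    [0,0,0,0,0,0],
  ],
  hand=0,
)

```text
t: 14.55
tool_pos: [0.5911, -0.0199, -0.0157]
tcp_rot: [2.329, 2.107, 0.001]
wrist_force: [0.3, -0.2, 4.4]
opening: 0.315
grasp_force: 59.9
```

Gripped. Lift 15 mm, then draw out along tool +x.

send_rows(
  series=[
    [0,0,-2,0,0,0],
    [0,0,-4,0,0,0],
    [0,0,-5,0,0,0],
    [0,0,-4,0,0,0],
    [0,0,0,0,0,0],
    [0,0,0,0,0,0],
  ],
)

```text
t: 15.15
tool_pos: [0.5908, -0.0199, -0.0009]
tcp_rot: [2.33, 2.107, 0.0]
wrist_force: [0.2, -0.6, -2.2]
opening: 0.313
grasp_force: 59.4
```

send_rows(
  series=[
    [5,0,0,0,0,0],
    [10,0,0,0,0,0],
    [15,0,0,0,0,0],
    [20,0,0,0,0,0],
    [20,0,0,0,0,0],
    [15,0,0,0,0,0],
    [8,0,0,0,0,0],
    [0,0,0,0,0,0],
  ],
)

```text
t: 15.95
tool_pos: [0.6, 0.074, -0.0012]
tcp_rot: [-2.328, -2.11, -0.0]
wrist_force: [0.5, 0.0, -1.5]
opening: 0.313
grasp_force: 59.4
```

send_rows(
  series=[
    [0,0,-10,0,0,0],
    [0,0,-20,0,0,0],
    [0,0,-30,0,0,0],
    [0,0,-30,0,0,0],
    [0,0,-20,0,0,0],
    [0,0,-10,0,0,0],
    [0,0,0,0,0,0],
    [0,0,0,0,0,0],
  ],
)

```text
t: 16.75
tool_pos: [0.5995, 0.0721, 0.1182]
tcp_rot: [-2.33, -2.106, 0.001]
wrist_force: [0.0, -1.1, -1.1]
opening: 0.317
grasp_force: 59.4
```

```bash
python3 - <<'E'
from h import *
st=state(); s=snapshot("wrist"); u=snapshot("scene"); pickle.dump((st,s,u),open("w3.pkl","wb"))
print(st["t"],st["tool_pos"],st["wrist_force"],st["opening"])
v=u["pixels"][170:260,200:340]; w=s["pixels"][60:320,200:440]
cv2.imwrite("pics/c7.png",np.vstack([cv2.resize(v,(467,300),interpolation=cv2.INTER_CUBIC),cv2.resize(cv2.resize(w,(277,300)),(467,300))]))
E
```

```text
16.75 [0.59947152 0.07211946 0.11823968] [ 0.04653457 -1.0811923  -1.05876356] 0.31657995042417086
```

View pics/c7.png

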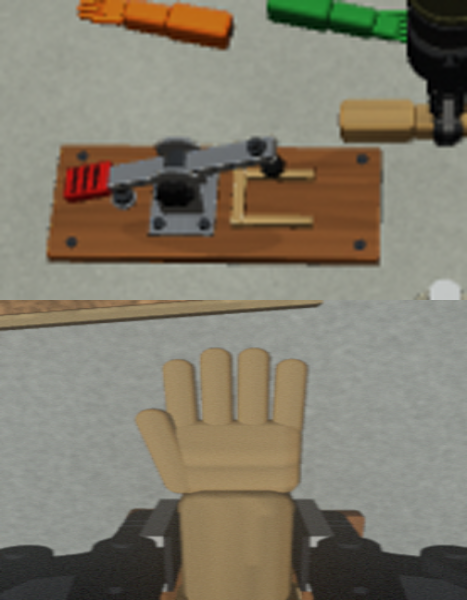

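The doll is held level, its forearm between the pads in the wrist view, and the clamp stays tipped (nose at scene crop (262,150)). Next I carry it to the tray and turn it.

send_rows(
  series=[
    [14,-9,0,0,0,0],
    [25,-16,0,0,0,0],
    [32,-20,0,0,0,0],
    [32,-20,0,0,0,0],
    [25,-16,0,0,0,0],
    [14,-8,0,0,0,0],
    [0,0,0,0,0,0],
  ],
)

```text
t: 17.55
tool_pos: [0.5241, 0.2247, 0.1183]
tcp_rot: [-2.326, -2.111, 0.001]
wrist_force: [0.0, -0.3, -2.1]
opening: 0.313
grasp_force: 59.3
```

send_rows(
  series=[
    [0,0,0,0,0,-4],
    [0,0,0,0,0,-7],
    [0,0,0,0,0,-8.5],
    [0,0,0,0,0,-8.5],
    [0,0,0,0,0,-8.5],
    [0,0,0,0,0,-8.5],
    [0,0,0,0,0,-8.5],
    [0,0,0,0,0,-8.5],
    [0,0,0,0,0,-8.5],
    [0,0,0,0,0,-8.5],
    [0,0,0,0,0,-8],
    [0,0,0,0,0,-6],
    [0,0,0,0,0,-3],
    [0,0,0,0,0,0],
    [0,0,0,0,0,0],
  ],
)

```text
t: 19.05
tool_pos: [0.5258, 0.222, 0.1186]
tcp_rot: [0.004, -3.141, 0.001]
wrist_force: [0.0, 0.5, -1.4]
opening: 0.313
grasp_force: 59.3
```

```bash
python3 - <<'E'
from h import *
st=state(); s=snapshot("wrist"); pickle.dump((st,s),open("w4.pkl","wb"))
R=Ro.from_rotvec(st["tcp_rot"]).as_matrix(); print(st["t"],st["tool_pos"],R.round(3).tolist(),st["joints"].round(2))
# predicted cork corners, and hsv on some rows
for X in[(-.1,.031),(-.1,-.031),(.1,.031),(.1,-.031)]: print(X,proj(s,[.535+X[0]-.014*X[1],.222+X[1]+.014*X[0],.008],st).round(1))
im=cv2.GaussianBlur(s["pixels"],(5,5),0)
for r in(60,100,140,180):
    print(r,[tuple(int(v) for v in im[r,c]) for c in range(240,410,8)])
E
```

```text
19.05 [0.52575929 0.22200642 0.11861798] [[-1.0, -0.002, -0.0], [-0.002, 1.0, -0.001], [0.0, -0.001, -1.0]] [ 0.4   0.3  -0.24  1.03 -0.    0.4 ]
(-0.1, 0.031) [350.9  91.7]
(-0.1, -0.031) [284.6  92.5]
(0.1, 0.031) [348.2 281.7]
(0.1, -0.031) [292.7 282.2]
60 [(153, 158, 155), (148, 154, 150), (152, 157, 154), (153, 159, 155), (151, 157, 154), (148, 154, 150), (148, 154, 152), (148, 154, 151), (151, 157, 154), (150, 156, 153), (148, 154, 151), (148, 153, 151), (146, 152, 149), (148, 154, 150), (146, 152, 149), (151, 157, 154), (145, 151, 147), (146, 152, 149), (153, 159, 155), (146, 152, 149), (141, 147, 143), (146, 152, 148)]
100 [(156, 162, 158), (153, 159, 155), (156, 162, 158), (151, 157, 154), (143, 154, 155), (80, 104, 117), (95, 131, 162), (83, 112, 139), (86, 118, 148), (79, 109, 134), (81, 111, 139), (84, 116, 144), (84, 117, 147), (72, 100, 124), (98, 134, 157), (92, 125, 142), (109, 148, 166), (108, 147, 166), (109, 147, 165), (108, 145, 164), (100, 135, 153), (95, 128, 146)]
140 [(149, 154, 150), (152, 158, 155), (154, 160, 157), (155, 162, 158), (152, 158, 155), (90, 119, 133), (102, 142, 165), (97, 134, 156), (82, 118, 143), (99, 137, 160), (72, 101, 125), (100, 141, 165), (90, 129, 153), (94, 137, 163), (96, 135, 158), (99, 135, 153), (110, 150, 169), (110, 150, 170), (56, 78, 90), (90, 126, 147), (104, 141, 159), (98, 133, 150)]
180 [(151, 157, 153), (148, 154, 150), (151, 158, 154), (149, 156, 152), (140, 149, 149), (102, 140, 163), (96, 133, 155), (99, 137, 160), (97, 136, 160), (97, 136, 159), (98, 137, 161), (96, 136, 159), (97, 137, 160), (96, 136, 161), (94, 134, 157), (100, 135, 153), (100, 135, 153), (99, 136, 153), (78, 106, 121), (87, 124, 144), (100, 138, 157), (97, 133, 152)]
```

```bash
python3 - <<'E'
from h import *
st,s=pickle.load(open("w4.pkl","rb")); p=s["pixels"].astype(float)
for a,b in((96,104),(104,112)):
    m=p[a:b].mean(0); print(a,[(c,round(m[c,2]/m[c,0],2),int(m[c,2])) for c in range(270,366,2)])
m=p[70:110,295:340].mean(1); print([(r+70,round(m[r,2]/m[r,0],2),int(m[r,2])) for r in range(40)])
E
```

```text
96 [(270, np.float64(1.02), 156), (272, np.float64(1.04), 153), (274, np.float64(1.49), 154), (276, np.float64(1.48), 156), (278, np.float64(1.48), 142), (280, np.float64(1.42), 102), (282, np.float64(1.48), 169), (284, np.float64(1.49), 168), (286, np.float64(1.54), 163), (288, np.float64(1.72), 163), (290, np.float64(1.7), 158), (292, np.float64(1.71), 153), (294, np.float64(1.67), 143), (296, np.float64(1.65), 137), (298, np.float64(1.68), 144), (300, np.float64(1.74), 156), (302, np.float64(1.72), 153), (304, np.float64(1.71), 145), (306, np.float64(1.7), 151), (308, np.float64(1.71), 139), (310, np.float64(1.68), 137), (312, np.float64(1.69), 133), (314, np.float64(1.68), 133), (316, np.float64(1.7), 133), (318, np.float64(1.7), 144), (320, np.float64(1.71), 145), (322, np.float64(1.7), 136), (324, np.float64(1.74), 152), (326, np.float64(1.75), 155), (328, np.float64(1.73), 149), (330, np.float64(1.73), 150), (332, np.float64(1.74), 139), (334, np.float64(1.72), 141), (336, np.float64(1.74), 144), (338, np.float64(1.74), 144), (340, np.float64(1.76), 145), (342, np.float64(1.7)
[... 2232 characters left out ...]
), (86, np.float64(1.5), 157), (87, np.float64(1.5), 157), (88, np.float64(1.5), 158), (89, np.float64(1.5), 157), (90, np.float64(1.62), 149), (91, np.float64(1.7), 146), (92, np.float64(1.72), 147), (93, np.float64(1.72), 147), (94, np.float64(1.71), 146), (95, np.float64(1.71), 142), (96, np.float64(1.7), 138), (97, np.float64(1.7), 138), (98, np.float64(1.71), 142), (99, np.float64(1.72), 144), (100, np.float64(1.72), 144), (101, np.float64(1.72), 141), (102, np.float64(1.72), 147), (103, np.float64(1.69), 152), (104, np.float64(1.7), 153), (105, np.float64(1.68), 156), (106, np.float64(1.68), 156), (107, np.float64(1.69), 154), (108, np.float64(1.67), 154), (109, np.float64(1.67), 153)]
```

send_rows(
  series=[
    [1,1,10,0,0,0],
    [1,0,25,0,0,0],
    [0,0,30,0,0,0],
    [0,0,30,0,0,0],
    [0,0,20,0,0,0],
    [0,0,10,0,0,0],
    [0,0,5,0,0,0],
    [0,0,4,0,0,0],
    [0,0,0,0,0,0],
  ],
)

```text
t: 20.0
tool_pos: [0.5241, 0.224, -0.0148]
tcp_rot: [-0.007, 3.141, 0.0]
wrist_force: [-0.4, 0.2, -1.2]
opening: 0.314
grasp_force: 59.3
```

send_rows(
  series=[
    [0,0,2,0,0,0],
    [0,0,2,0,0,0],
    [0,0,0,0,0,0],
  ],
)

```text
t: 20.3
tool_pos: [0.5237, 0.2239, -0.0189]
tcp_rot: [-0.007, 3.141, 0.0]
wrist_force: [0.3, 0.7, -1.3]
opening: 0.314
grasp_force: 59.3
```

send_rows(
  series=[
    [0,0,1.5,0,0,0],
    [0,0,1.5,0,0,0],
    [0,0,1,0,0,0],
  ],
)

```text
t: 20.6
tool_pos: [0.5235, 0.2237, -0.0232]
tcp_rot: [0.007, -3.141, 0.0]
wrist_force: [-0.1, 0.1, -1.1]
opening: 0.318
grasp_force: 59.3
```

send_rows(
  series=[
    [0,0,1,0,0,0],
    [0,0,1,0,0,0],
    [0,0,0,0,0,0],
  ],
)

```text
t: 20.9
tool_pos: [0.5235, 0.2237, -0.0253]
tcp_rot: [0.007, -3.141, 0.0]
wrist_force: [-0.3, 1.5, -0.9]
opening: 0.319
grasp_force: 59.3
```

send_rows(
  series=[
    [0,0,1,0,0,0],
    [0,0,0,0,0,0],
  ],
)

```text
t: 21.1
tool_pos: [0.5237, 0.2238, -0.0257]
tcp_rot: [-0.007, 3.141, 0.0]
wrist_force: [-1.1, -0.2, 3.2]
opening: 0.315
grasp_force: 59.7
```

send_rows(
  series=[
    [0,0,0.7,0,0,0],
    [0,0,0,0,0,0],
  ],
)

```text
t: 21.3
tool_pos: [0.5237, 0.2238, -0.0257]
tcp_rot: [-0.007, 3.141, 0.0]
wrist_force: [-3.3, -1.7, 9.8]
opening: 0.317
grasp_force: 60.8
```

Seated on the cork, so release slightly and withdraw straight up.

send_rows(
  series=[
    [0,0,-0.7,0,0,0],
    [0,0,0,0,0,0],
    [0,0,0,0,0,0],
    [0,0,0,0,0,0],
  ],
  hand=0.42,
)

```text
t: 21.7
tool_pos: [0.5236, 0.2237, -0.0263]
tcp_rot: [0.007, -3.141, 0.0]
wrist_force: [-0.6, 0.4, 0.5]
opening: 0.419
grasp_force: 0.0
```

send_rows(
  series=[
    [0,0,-3,0,0,0],
    [0,0,-6,0,0,0],
    [0,0,-12,0,0,0],
    [0,0,-20,0,0,0],
    [0,0,-35,0,0,0],
    [0,0,-40,0,0,0],
    [0,0,-40,0,0,0],
    [0,0,-20,0,0,0],
    [0,0,0,0,0,0],
    [0,0,0,0,0,0],
  ],
)

```text
t: 22.7
tool_pos: [0.5239, 0.2239, 0.1507]
tcp_rot: [-0.007, 3.14, 0.001]
wrist_force: [-0.1, -0.6, -0.4]
opening: 0.414
grasp_force: 0.0
```

```bash
python3 - <<'E'
from h import *
st=state(); s=snapshot("wrist"); pickle.dump((st,s),open("w5.pkl","wb")); print(st["t"],st["tool_pos"],st["wrist_force"],st["opening"])
p=s["pixels"].astype(float)
R=Ro.from_rotvec(st["tcp_rot"]).as_matrix();P=st["tool_pos"]
# expected blank outline: mid=TCP+10mm world x
for X,z in[((-.088,0),.02),((-.032,.016),.022),((-.032,-.016),.022),((0,.014),.036),((0,-.014),.036),((.0,.031),.008),((0,-.031),.008)]:
    q=proj(s,[.5337+X[0],.2238+X[1],z],st); print(X,z,q.round(1))
for r in(140,165,190):
    m=p[r-2:r+3].mean(0); print(r,[(c,round(float(m[c,2]/m[c,0]),2),int(m[c,2])) for c in range(270,372,4)])
c=p[50:130,300:340]; print([(r+50,round(float(c[r].std()),1),round(float((c[r,:,2]/c[r,:,0]).mean()),2)) for r in range(0,80,3)])
E
```

```text
22.7 [0.5238987  0.22391411 0.15069901] [-0.14879016 -0.61207647 -0.3661101 ] 0.414102512448403
(-0.088, 0) 0.02 [319.3 106.6]
(-0.032, 0.016) 0.022 [334.3 162.1]
(-0.032, -0.016) 0.022 [304. 162.]
(0, 0.014) 0.036 [332.4 194.8]
(0, -0.014) 0.036 [305.5 194.7]
(0.0, 0.031) 0.008 [346.5 188.5]
(0, -0.031) 0.008 [291.7 188.3]
140 [(270, 1.02, 155), (274, 1.03, 154), (278, 1.16, 152), (282, 1.49, 144), (286, 1.5, 171), (290, 1.64, 144), (294, 1.66, 129), (298, 1.7, 140), (302, 1.62, 162), (306, 1.68, 151), (310, 1.68, 155), (314, 1.64, 151), (318, 1.63, 154), (322, 1.63, 154), (326, 1.66, 154), (330, 1.67, 154), (334, 1.65, 157), (338, 1.74, 146), (342, 1.75, 133), (346, 1.67, 136), (350, 1.53, 168), (354, 1.55, 151), (358, 1.53, 164), (362, 1.53, 164), (366, 1.54, 165), (370, 1.54, 165)]
165 [(270, 1.02, 152), (274, 1.02, 149), (278, 1.01, 150), (282, 1.49, 154), (286, 1.5, 142), (290, 1.53, 161), (294, 1.71, 139), (298, 1.72, 143), (302, 1.73, 138), (306, 1.75, 143), (310, 1.67, 139), (314, 1.65, 143), (318, 1.68, 142), (322, 1.68, 145), (326, 1.68, 141), (330, 1.73, 141), (334, 1.79,
[... 420 characters left out ...]
), (326, 1.67, 148), (330, 1.65, 145), (334, 1.74, 129), (338, 1.78, 127), (342, 1.76, 144), (346, 1.64, 147), (350, 1.54, 142), (354, 1.54, 150), (358, 1.54, 155), (362, 1.53, 156), (366, 1.53, 154), (370, 1.53, 157)]
[(50, 4.1, 1.01), (53, 4.3, 1.01), (56, 3.7, 1.02), (59, 3.7, 1.02), (62, 4.0, 1.02), (65, 3.8, 1.01), (68, 4.0, 1.02), (71, 3.8, 1.02), (74, 4.4, 1.02), (77, 9.6, 1.15), (80, 21.4, 1.5), (83, 13.2, 1.43), (86, 21.1, 1.49), (89, 21.1, 1.49), (92, 21.6, 1.5), (95, 26.3, 1.68), (98, 25.5, 1.72), (101, 25.0, 1.7), (104, 24.8, 1.71), (107, 26.1, 1.73), (110, 26.3, 1.72), (113, 27.2, 1.7), (116, 27.8, 1.69), (119, 27.6, 1.68), (122, 27.7, 1.7), (125, 27.8, 1.69), (128, 27.5, 1.69)]
```

```bash
python3 -c "
from cell import *
print(close_job())"
```

```text
the job is handed in; nothing more can be done
None
```

I handed the job in at about 23 s: the paddle was pressed home on its stop at about 14 N, the clamp was still tipped open when last viewed after the lift, and the pale doll's arm lies on the cork, centred across it in the last wrist reading; no verdict came back.

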